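# Latch the insulation tester and hold the test selector at its third stop

### The arm

A 6-joint arm with a two-finger parallel gripper is mounted at the origin on the work surface. World frame = base frame: x ahead of the robot, y to its left, z up, the work surface at z = 0. Lengths are in m, angles in rad, forces in N, time in s.
With the tool pointing down it reaches from about 0.375 to 0.925 m from the base axis. Payload 5.7 kg.
Tool frame: the origin (TCP) lies midway between the tips of the shut fingers; the grasp point (between the pads) lies 19 mm behind it; z points along the fingers, y is the line along which they close (so a half turn about z gives the same grasp; the last joint's range is limited). The gripper opens to 85 mm and grips with 20 to 120 N. Pads are 22 mm wide; open, the fingers measure 114 mm over their backs; the gripper's body (76 mm by 85 mm) begins 54 mm behind the grasp point. The pads swing forward as they close: fully open they stand 13 mm farther back than shut.
Start: joints at [1.224, 0.359, 1.51, -0, 1.272, -0.115], TCP at [0.138, 0.584, 0.231] pointing down, gripper open.
Joint ranges: [-2.97, 2.97], [-1.01, 2.36], [0.21, 2.38], [-0.96, 4.11], [0.2, 2.71], [-2.98, 2.98]. Speed limits (rad/s): [2.39, 2.39, 3.14, 3.14, 3.14, 3.14].

### API

Orientations are given as a unit quaternion [x, y, z, w].
In Python, from station import env, grab_frame gives the robot as it stands. The module is installed in compiled form; this text tells all that it offers.
- The arm moves only by the shell command python3 -m inch 'ROWS' [OPENING] [FORCE]. ROWS is JSON, a list of rows, each a list of 2 entries, a list of its own where there are three numbers: the shift along the world's x, y, z in m, then the turn about the world's z in degrees. In form: [[[x, y, z], roll], ...]. A call has 1 to 20 rows; each row shifts and turns the commanded pose from where the row before left it; what a row does not reach is not made up. A row lasts 1/8 s, in which the tool goes at most 62.5 mm and 10.7 degrees, less where a joint would pass 70% of its speed; a pose out of reach is approached as far as the arm can. A call with a gripper value outside its range is refused whole. OPENING is the finger opening in m, from 0 to 0.0854, set as the call begins (- or left out, the last holds). The fingers move at their own pace and stop on an object; FORCE is the grip in N (left out, the last holds). Time passes only in rows, so rows that do not move let the fingers close. It gives the time, the measured TCP pose, the force, the opening and the grip force at its end, in the units of the state.
- env.get_state(): the state, without advancing time (a new reading comes with each control period).
- grab_frame(name): name is "side" or "top" or "wrist"; returns a dict with "image" (480x640x3 uint8, red, green, blue), "K" (3x3 intrinsics, pixels), "T" (4x4, takes a point from camera to world coordinates). Camera axes: x right, y up, looking along -z (the intrinsics and any distortion apply to the point x, -y, -z); pixel columns grow to the right and rows downward; lengths in m; the calibration is good to about 2 mm. A picture is of the moment at which its call begins. There is no depth.
- env.finish_job(): hands the job in; it is judged then, once.
The state is a dict: "t": time; "joint_positions": joint angles; "qd": joint speeds; "joint_torque": joint torques, N m; "position": TCP position; "tcp_rot": TCP orientation; "ft_force": force on the tool from outside, world axes, zero at the start; "moment": the same for the moment, N m; "opening": finger opening in m; "finger_force": force on a finger pad.
Only numpy, scipy, OpenCV 4.12 (cv2) and the standard library are available. Lean on these libraries where they do the work, as an engineer would, in place of code of your own. Each camera call takes 0.05 s, during which the arm holds its last target. There are 200 camera calls.

### The job

Make the insulation tester ready and run the test: swing its latch arm closed until it rests in the catch on the clear cover, and only then turn the black test selector clockwise from zero, counting the clicks, to the third stop and not on towards the fourth. The selector springs back to zero when let go, so the program finishes while the fingers still hold it at the third stop. Keep the cover shut and leave the other things on the bench and on the tester where they lie.

Things in the scene. Friction and masses are not known exactly. Their poses are not given: they have to be found in the camera images.
- tester: Insulation tester, fixed: low beige case 240 x 360 mm (x, y) with a dark deck 85 mm high. Origin: centre of its underside; x away from the operator, y to the operator's left, z up. On the deck, in this frame (mm): clear cover over a transformer (x -30..110, y 15..165, top 130 high); latch pivot at x -65, y 30; selector axis at x -26, y -105.
- cover (a joint): Hinge of the clear cover (0.35 kg, hinged along its far edge), rad: 0 shut, as at the start; positive lifted.
- catch (a point): Steel catch on the flange in front of the cover, 45 mm from the latch pivot: a bracket open to the front, 22 mm wide, into which the latch arm swings. The point is on its top, 114 mm above the bench.
- latch (a joint): Angle of the steel latch arm about its upright pivot, rad: 0 closed, in the catch, along the tester's +y, at a hard stop; positive open, swung anticlockwise seen from above, towards the operator (at pi/2 along the tester's -x). Starts at 0.7 to 1.2. It stays where it is left; about 0.6 N at the finger knob moves it.
- latch_pivot (a point): Point on the pivot axis of the latch, 100 mm above the bench.
- latch_grip (a point): Middle (121 mm high) of the red finger knob on the latch arm, 85 mm from the pivot: upright cylinder 15 mm in diameter, 103 to 133 mm above the bench. The flat arm under it (14 mm wide, top 103 mm high) runs on 10 mm beyond it. Closed, the knob's axis is 35 mm in front of the cover's front wall and 29 mm from the catch.
- selector (a joint): Angle of the test selector, rad: 0 at rest, growing clockwise seen from above. Click stops every pi/8 (22.5 deg): 0.393, 0.785, third 1.178, fourth 1.571; travel ends at 1.65. A return spring of about 0.12 N m drives it back to 0 when let go; the clicks add a torque wave of +-0.07 N m, one cycle per stop, lightest just before and stiffest just after each stop.
- knob_bar: The selector's black bar grip, 46 long x 14 wide mm, its top 131 mm above the bench, on a round skirt (radius 24 mm, top 99 mm high). Origin on the turning axis, 91 mm above the bench; x along the bar to its pointer end (white line on top). Marks on the deck: white bar at zero, white dots at stops 1 to 3, red dot at stop 4. Stop 3 points along the tester's +x, zero 3 pi/8 anticlockwise of it.
- knob_grip (a point): Point on the selector's axis at gripping height, 122 mm above the bench.
- module_a: Loose white hexagonal circuit module on the bench, 60 mm across corners, 20 mm high; origin: centre of the underside. Leave alone.
- module_b: A second such module, loose on the bench. Leave alone.
- module_c: A third such module, loose on the bench. Leave alone.
- multimeter: Yellow hand multimeter lying on the bench, 150 x 76 x 34 mm; origin: centre of the underside. Leave alone.
- adapter: Black plug-in power adapter on the bench, 72 x 46 x 30 mm; origin: centre of the underside. Leave alone.
- tweezers: Steel tweezers with blue grips, 120 mm long, 6 mm high, lying across the deck of the tester near its far edge. Leave alone.
- link_plug: Small red two-pin link plug, 14 x 34 x 16 mm with 10 mm brass pins, lying on the deck near the front edge, between latch and knob. Leave alone.

How it is judged:
On the way, in this order (a step that is already met when the one before it is completed fails the run):
1. the latch arm rests in its catch, the selector still at zero (value of joint latch below 0.05 rad and value of joint selector below 0.1 rad), for 0.2 s.
2. the selector is held by the fingers at the third stop (value of joint selector between 1.0281 and 1.3281 rad and contact force between the fingers and knob_bar above 2 N), for 0.5 s.
At the end, for the whole second after the job is handed in: The selector is still and within 0.15 rad of its third stop (1.178 rad), held there by the fingers with more than 2 N; the latch arm is within 0.05 rad of fully closed and the cover within 0.03 rad of shut (all of step 2 and value of joint latch below 0.05 rad and value of joint cover below 0.03 rad and velocity of joint selector between -0.1 and 0.1 rad/s); the arm keeps its last pose, push and grip.
It fails at once if the selector is turned past the third stop, over the crest towards the fourth (beyond 1.40 rad) (value of joint selector above 1.4 rad).
It fails at once if the selector is turned (beyond 0.2 rad) while the latch arm is out of its catch (beyond 0.10 rad) (value of joint selector above 0.2 rad and value of joint latch above 0.1 rad).
It fails at once if the cover is lifted (beyond 0.15 rad) (value of joint cover above 0.15 rad).
It fails at once if a thing that was to be left alone is moved more than 25 mm (distance of any of module_a, module_b, module_c, multimeter, adapter, tweezers, link_plug from where it was at the start of the episode above 0.025 m).
It also fails if it takes over 45 s, if anything falls off the work surface, if the arm or the gripper's body presses on something with over 40 N, if the wrist force passes 120 N, or if a joint passes its speed limit or range.

## Working session

There is one attempt and no reset: what is moved stays moved. The work goes in short steps, Python scripts to look and compute and a shell command to move; the robot and the scene stay as the last step left them, time stands still between calls to the robot, and variables do not carry over. Pictures are saved under pics/ and viewed, at most 10 in all, crops included, and the job is handed in when it is done.

```bash
mkdir -p pics
cat > h.py <<'E'
from station import env, grab_frame
import numpy as np, cv2
def save(n,f): cv2.imwrite(f'pics/{f}.png',cv2.cvtColor(F[n]['image'],cv2.COLOR_RGB2BGR))
F={}
def grab(n,f):
    F[n]=grab_frame(n); save(n,f); np.savez(f'pics/{f}.npz',K=F[n]['K'],T=F[n]['T'],image=F[n]['image']); return F[n]
def ray(K,T,u,v,z):
    d=np.linalg.inv(K)@[u,v,1]; d=T[:3,:3]@(d*[1,-1,-1]); o=T[:3,3]; return o+d*(z-o[2])/d[2]
def proj(K,T,p):
    q=T[:3,:3].T@(np.asarray(p)-T[:3,3])*[1,-1,-1]; q=K@q; return q[:2]/q[2]
E
python3 -c "
from h import *
for n in ['top','side']:
    f=grab(n,n+'0'); print(n,{k:(v.round(3).tolist() if k!='image' else v.shape) for k,v in f.items()})
s=env.get_state(); print(s)"
```

```text
top {'image': (480, 640, 3), 'K': [[444.735, 0.0, 318.314], [0.0, 444.735, 237.745], [0.0, 0.0, 1.0]], 'T': [[0.046, 0.976, -0.211, 0.338], [-0.999, 0.045, -0.011, -0.008], [-0.002, 0.211, 0.977, 1.024], [0.0, 0.0, 0.0, 1.0]]}
side {'image': (480, 640, 3), 'K': [[462.1, 0.0, 319.548], [0.0, 462.1, 240.387], [0.0, 0.0, 1.0]], 'T': [[-0.996, 0.026, -0.085, 0.46], [-0.087, -0.508, 0.857, 0.942], [-0.021, 0.861, 0.509, 0.648], [0.0, 0.0, 0.0, 1.0]]}
{'t': 0.1, 'joint_positions': array([ 1.22387988e+00,  3.59465772e-01,  1.51130415e+00, -2.23307880e-05,
        1.27249870e+00, -1.15081461e-01]), 'qd': array([ 0.0001406 , -0.0015451 ,  0.00092485, -0.00052133,  0.00040192,
       -0.00127594]), 'joint_torque': array([-1.41381894e-03, -5.28655672e+01, -2.79350317e+01, -2.95696982e-04,
        5.11389953e-03, -1.47246737e-05]), 'position': array([0.1376572 , 0.58337836, 0.23052574]), 'tcp_rot': array([ 1.15654764e-01,  9.93289119e-01, -8.18170094e-04, -1.81470728e-04]), 'ft_force': array([-0.06548759,  0.04740966, -0.07463757]), 'moment': array([ 0.00736582, -0.00096122,  0.03789756]), 'finger_force': 0.0, 'opening': 0.08538086579395378}
```

View pics/top0.png

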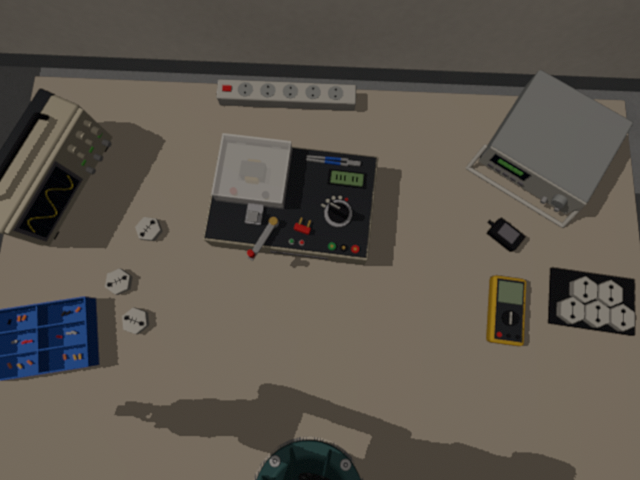

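View pics/side0.png

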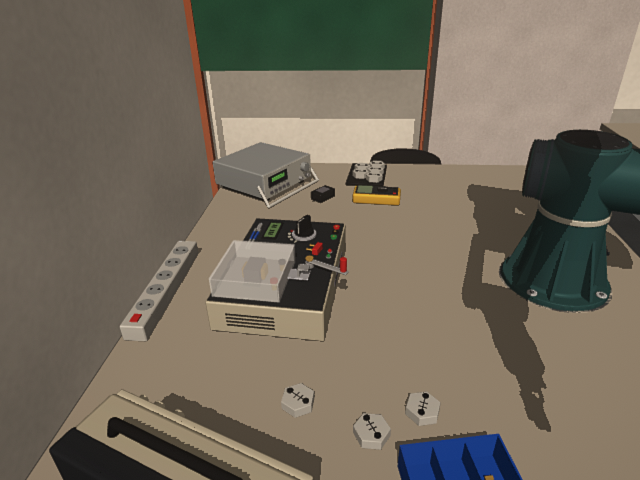

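The top view shows the tester deck (corners near 206,241 / 366,258 / 377,153), latch pivot at (273,221), red knob at (251,253), the selector at (338,210) and the link plug at (303,226). I'll enlarge it to measure.

```bash
python3 -c "
from h import *
im=cv2.imread('pics/top0.png')[128:268,195:395]
im=cv2.convertScaleAbs(im,alpha=1.6,beta=15)
cv2.imwrite('pics/c0.png',cv2.resize(im,(800,560),interpolation=cv2.INTER_CUBIC))"
```

```text
(no output)
```

View pics/c0.png

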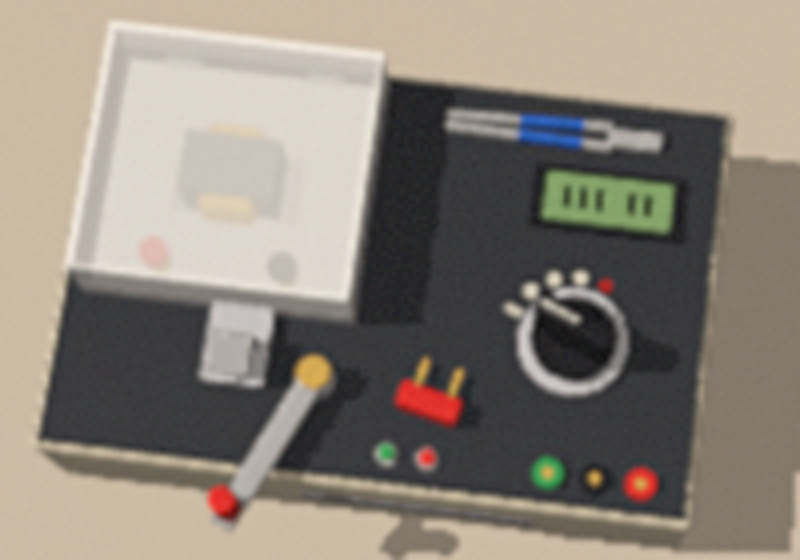

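```bash
cat > fit.py <<'E'
from h import *
from scipy.optimize import least_squares
d=np.load('pics/top0.npz'); K,T=d['K'],d['T']
P=np.array([[-120,180,85],[-120,-180,85],[120,-180,85],[110,165,130],[110,15,130],[-30,165,130],[-30,15,130],[-65,30,106]])/1e3
c=np.array([[40,445],[687,518],[731,120],[112,24],[385,54],[70,268],[350,303],[313,370]])
U=c/4+[194.6+.0,127.6]
def W(q,p):
    p=np.atleast_2d(p); a=q[2]; R=np.array([[np.cos(a),-np.sin(a),0],[np.sin(a),np.cos(a),0],[0,0,1]]); return p@R.T+[q[0],q[1],0]
r=least_squares(lambda q:np.concatenate([proj(K,T,w)-u for w,u in zip(W(q,P),U)]),[.6,.05,0],loss='soft_l1')
q=r.x
if __name__=='__main__':
    print('pose',q,'res px\n',r.fun.reshape(-1,2).round(2))
    piv=W(q,[-.065,.03,.1])[0]; sel=W(q,[-.026,-.105,.122])[0]
    k=ray(K,T,222/4+194.6,501/4+127.6,.131); dv=k-piv
    print('pivot',piv,'sel',sel,'knob',k,'r',np.hypot(*dv[:2]),'open angle',np.arctan2(dv[1],dv[0])-np.pi/2-q[2])
    for a in (1.2,1,.8,.6,.4,.2,0,-.05):
        print(a,W(q,[-.065-.085*np.sin(a),.03+.085*np.cos(a),.121])[0].round(4))
    for n,z,m in [('plug',.095,(430,402))]: print(n,ray(K,T,m[0]/4+194.6,m[1]/4+127.6,z))
    np.save('q.npy',q)
E
python3 fit.py
```

```text
pose [ 0.63053347  0.06475527 -0.07863321] res px
 [[-2.71  0.64]
 [ 1.58  2.82]
 [ 1.35 -2.32]
 [-0.23 -0.64]
 [ 0.1  -0.17]
 [-1.02 -0.28]
 [-0.33 -0.54]
 [ 0.54  0.8 ]]
pivot [0.56809088 0.09976846 0.1       ] sel [ 0.59636583 -0.03787792  0.122     ] knob [0.49260778 0.13976568 0.131     ] r 0.08542526647035757 open angle 1.1621622701396335
1.2 [0.4915 0.1367 0.121 ]
1 [0.5004 0.1512 0.121 ]
0.8 [0.512  0.1636 0.121 ]
0.6 [0.5258 0.1735 0.121 ]
0.4 [0.5412 0.1804 0.121 ]
0.2 [0.5578 0.1841 0.121 ]
0 [0.5748 0.1845 0.121 ]
-0.05 [0.579  0.1841 0.121 ]
plug [0.55774615 0.03843701 0.095     ]
```

Fit is consistent: the cover corners agree within 1 px, the arm radius comes out at 85.4 mm and the opening at 1.16 rad, while the deck corners are slightly rounded inward. Moving above the knob, with the fingers closing across the arm.

```bash
python3 -m inch '[[[0.0355,-0.0444,0],-1.46],[[0.0355,-0.0444,0],-1.46],[[0.0355,-0.0444,0],-1.46],[[0.0355,-0.0444,0],-1.46],[[0.0355,-0.0444,0],-1.46],[[0.0355,-0.0444,0],-1.46],[[0.0355,-0.0444,0],-1.46],[[0.0355,-0.0444,0],-1.46],[[0.0355,-0.0444,0],-1.46],[[0.0355,-0.0444,0],-1.46],[[0,0,0],0]]' 0.036 20
python3 -c "
from h import *
f=grab('wrist','w1'); q=np.load('q.npy'); print(q); K,T=f['K'],f['T']
from fit import W
for p in ([-.065,.03,.106],[-.026,-.105,.131]): print(proj(K,T,W(q,p)[0]))
print(proj(K,T,[.4926,.1398,.133]),env.get_state()['position'])"
```

```text
t: 1.48
position: [0.4953, 0.137, 0.2311]
tcp_rot: [0.243, 0.97, -0.0, 0.001]
ft_force: [-0.4, 0.3, -0.0]
opening: 0.0358
finger_force: 0.0
[ 0.63053347  0.06475527 -0.07863321]
[328.02011644 317.12005396]
[201.12784817 426.54492414]
[327.96628074 228.32980308] [0.49343003 0.13852691 0.23082435]
```

View pics/w1.png

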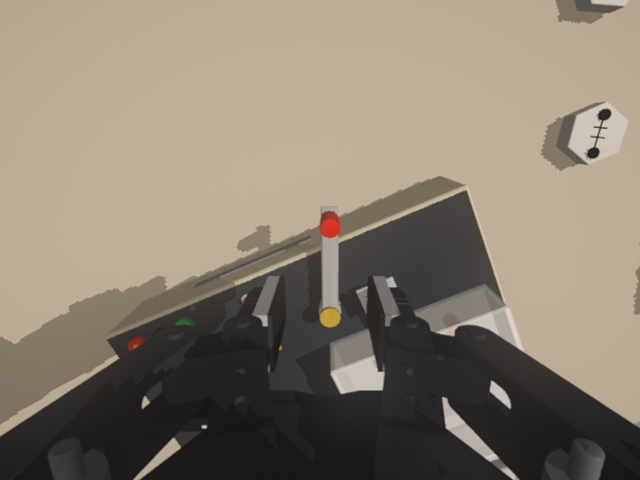

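The knob appears at (330,227) and the pivot at (330,317), within 2 px of prediction. Descending and gripping.

```bash
python3 -m inch '[[[-0.001,0.001,-0.03],0],[[0,0,-0.035],0],[[0,0,-0.035],0],[[0,0,-0.022],0],[[0,0,0],0]]'; python3 -m inch '[[[0,0,0],0],[[0,0,0],0],[[0,0,0],0],[[0,0,0],0]]' 0 20
```

```text
t: 2.15
position: [0.489, 0.1418, 0.1077]
tcp_rot: [0.24, 0.971, -0.001, -0.002]
ft_force: [-0.7, 0.7, 0.1]
opening: 0.036
finger_force: 0.0
t: 2.65
position: [0.4919, 0.1413, 0.1101]
tcp_rot: [0.241, 0.971, 0.0, 0.0]
ft_force: [-2.9, 3.7, 7.2]
opening: 0.0143
finger_force: 21.2
```

```bash
python3 -c "
from fit import *
a=np.linspace(1.162,-.02,15); p=np.array([W(q,[-.065-.085*np.sin(x),.03+.085*np.cos(x),.121])[0] for x in a]); print(np.diff(p,axis=0)[:,:2].round(4).tolist(),p[-1])"
```

```text
[[0.0036, 0.0062], [0.0041, 0.0059], [0.0046, 0.0055], [0.0051, 0.0051], [0.0055, 0.0046], [0.0058, 0.0042], [0.0062, 0.0037], [0.0065, 0.0031], [0.0067, 0.0026], [0.0069, 0.002], [0.007, 0.0014], [0.0071, 0.0008], [0.0072, 0.0002], [0.0072, -0.0004]] [0.57646112 0.18435534 0.121     ]
```

```bash
python3 -m inch '[[[0.0036,0.0062,0.002],-4.84],[[0.0041,0.0059,0],-4.84],[[0.0046,0.0055,0],-4.84],[[0.0051,0.0051,0],-4.84],[[0.0055,0.0046,0],-4.84],[[0.0058,0.0042,0],-4.84],[[0.0062,0.0037,0],-4.84],[[0.0065,0.0031,0],-4.84]]';  python3 -m inch '[[[0.0067,0.0026,0],-4.84],[[0.0069,0.002,0],-4.84],[[0.007,0.0014,0],-4.84],[[0.0071,0.0008,0],-4.84],[[0.0072,0.0002,0],-4.84],[[0.0072,-0.0004,0],-4],[[0,0,0],0],[[0,0,0],0]]'
```

```text
t: 3.65
position: [0.5321, 0.1798, 0.1105]
tcp_rot: [0.55, 0.835, -0.0, -0.001]
ft_force: [-1.4, 4.6, -5.3]
opening: 0.0144
finger_force: 21.0
t: 4.65
position: [0.5751, 0.1875, 0.1105]
tcp_rot: [0.736, 0.677, 0.001, -0.001]
ft_force: [1.3, 7.6, -6.7]
opening: 0.0139
finger_force: 20.9
```

```bash
python3 -m inch '[[[0.003,-0.001,0],0],[[0,0,0],0],[[0,0,0],0],[[0,0,0],0]]'
python3 -c "
from h import *
a=grab('top','t2')['image'];b=grab('side','s2')['image']
f=lambda i,x,y:cv2.resize(cv2.convertScaleAbs(i[y:y+130,x:x+170],alpha=1.5,beta=10),(680,520)[:2] if 0 else (400,306),interpolation=3)
cv2.imwrite('pics/c2.png',cv2.cvtColor(np.hstack([f(a,195,130),f(b,200,210)]),4))"
```

```text
t: 5.15
position: [0.5754, 0.1874, 0.1104]
tcp_rot: [0.736, 0.676, -0.001, -0.003]
ft_force: [-5.8, 10.9, -0.5]
opening: 0.0144
finger_force: 21.5
```

View pics/c2.png

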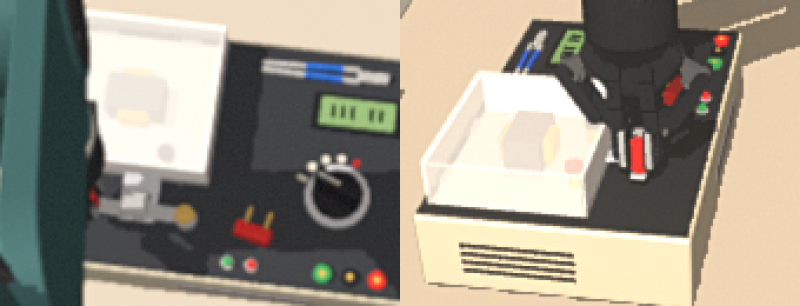

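The arm lies in the catch in the top view and further pushing only raises the force, so it is at the stop. Releasing and lifting.

```bash
python3 -m inch '[[[-0.002,-0.002,0],0],[[0,0,0],0],[[0,0,0],0]]' 0.024;  python3 -m inch '[[[0,0,0.02],0],[[0,0,0.03],0],[[0,0,0.04],0],[[0,0,0.03],0],[[0,0,0],0]]'
```

```text
t: 5.62
position: [0.577, 0.1825, 0.1116]
tcp_rot: [0.736, 0.677, 0.0, 0.0]
ft_force: [-0.2, 0.1, 0.5]
opening: 0.024
finger_force: 0.0
t: 6.25
position: [0.5786, 0.1829, 0.2343]
tcp_rot: [0.736, 0.677, 0.003, 0.002]
ft_force: [-0.2, 0.0, -1.2]
opening: 0.0239
finger_force: 0.0
```

```bash
python3 -m inch '[[[0.0038,-0.0441,0],-4.45],[[0.0038,-0.0441,0],-4.45],[[0.0038,-0.0441,0],-4.45],[[0.0038,-0.0441,0],-4.45],[[0.0038,-0.0441,0],-4.45],[[0,0,0],0],[[0,0,0],0]]' 0.045
python3 -c "
from h import *
f=grab('wrist','w3'); q=np.load('q.npy'); K,T=f['K'],f['T']
from fit import W
t=3*np.pi/8
for p in ([-.026,-.105,.131],[-.026+.023*np.cos(t),-.105+.023*np.sin(t),.131],[-.065,.03,.106],[-.065,.115,.133]): print(proj(K,T,W(q,p)[0]))
s=env.get_state(); print(s['position'],s['tcp_rot'],s['joint_positions'])
cv2.imwrite('pics/w3.png',cv2.convertScaleAbs(cv2.imread('pics/w3.png'),alpha=1.7,beta=15))"
```

```text
t: 7.12
position: [0.5947, -0.0374, 0.2303]
tcp_rot: [0.853, 0.522, -0.001, -0.001]
ft_force: [0.1, 0.3, 0.4]
opening: 0.0451
finger_force: 0.0
[327.82360452 232.95406689]
[327.84433235 201.20898558]
[202.36434855  72.22634129]
[115.08408047 -87.0596332 ]
[ 0.59476467 -0.03687649  0.23047238] [ 8.52673871e-01  5.22442855e-01 -4.39655737e-04 -7.34500850e-04] [-1.78126105e-01  3.54469074e-01  1.51924350e+00  5.35947635e-04
  1.26951389e+00  2.93083558e-01]
```

View pics/w3.png

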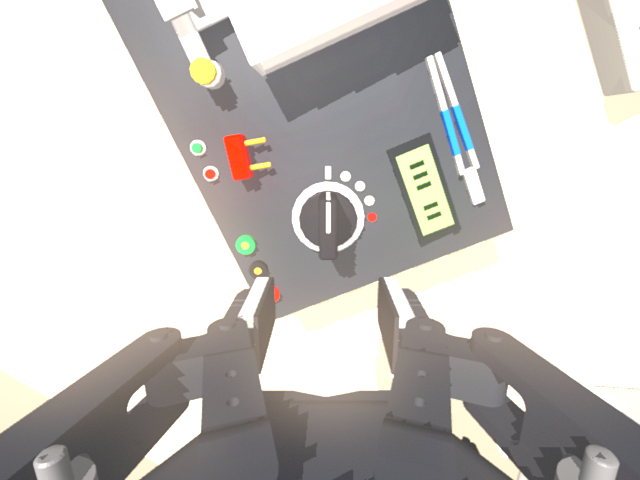

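Bar centre at (328,230), pointing straight up the image at the zero mark: aligned with the fingers to about 1 px. Descending and gripping.

```bash
python3 -m inch '[[[0.0015,-0.001,-0.03],0],[[0,0,-0.04],0],[[0,0,-0.035],0],[[0,0,-0.0185],0],[[0,0,0],0]]'; python3 -m inch '[[[0,0,0],0],[[0,0,0],0],[[0,0,0],0],[[0,0,0],0],[[0,0,0],0]]' 0 80
```

```text
t: 7.8
position: [0.5952, -0.0371, 0.1061]
tcp_rot: [0.852, 0.523, -0.001, -0.001]
ft_force: [-0.1, 0.5, 0.6]
opening: 0.0449
finger_force: 0.0
t: 8.43
position: [0.5962, -0.0375, 0.1093]
tcp_rot: [0.853, 0.522, 0.0, -0.001]
ft_force: [-4.2, 3.0, 6.3]
opening: 0.0126
finger_force: 79.5
```

```bash
for i in 1 2; do python3 -m inch '[[[0,0,0],-5],[[0,0,0],-5],[[0,0,0],-5],[[0,0,0],-5],[[0,0,0],-2.5],[[0,0,0],0]]' | egrep 'tcp_rot|ft_f|open|position'; python3 -c "
from h import *
s=env.get_state(); r=s['tcp_rot']; print(2*np.degrees(np.arctan2(r[1],r[0])),s['moment'])"; done
```

```text
position: [0.5958, -0.0373, 0.1092]
tcp_rot: [0.938, 0.346, -0.0, -0.001]
ft_force: [-5.5, 4.6, 6.7]
opening: 0.0124
40.43501794934522 [0.79436382 0.686447   0.0793268 ]
position: [0.5955, -0.0369, 0.1093]
tcp_rot: [0.988, 0.156, -0.001, -0.001]
ft_force: [-5.8, 6.6, 8.4]
opening: 0.0123
17.93205943380574 [0.9234285  0.90920064 0.15312068]
```

```bash
python3 -m inch '[[[0,0,0],-5],[[0,0,0],-5],[[0,0,0],-5],[[0,0,0],-5],[[0,0,0],-2.5],[[0,0,0],0],[[0,0,0],0]]'; python3 -c "
from h import *
s=env.get_state(); r=s['tcp_rot']; print(2*np.degrees(np.arctan2(r[1],r[0])),s['moment'],s['joint_positions'])
a=grab('top','t4')['image'];b=grab('wrist','w4')['image'];c=grab('side','s4')['image']
f=lambda i,x,y,w,h:cv2.resize(cv2.convertScaleAbs(i[y:y+h,x:x+w],alpha=1.7,beta=15),(400,300),interpolation=3)
cv2.imwrite('pics/c4.png',cv2.cvtColor(np.vstack([np.hstack([f(a,200,130,180,135),f(b,0,0,640,480)]),np.hstack([f(c,200,200,160,120),f(b,220,100,240,180)])]),4))"
```

```text
t: 10.8
position: [0.5954, -0.0364, 0.1092]
tcp_rot: [0.999, -0.04, -0.001, -0.002]
ft_force: [-5.1, 7.7, 8.9]
opening: 0.0122
finger_force: 79.8
-4.54482873961172 [1.19728659 0.93117802 0.17341995] [-0.17863618  0.48545167  1.64426811  0.00331414  1.01415352  1.46972817]
```

View pics/c4.png

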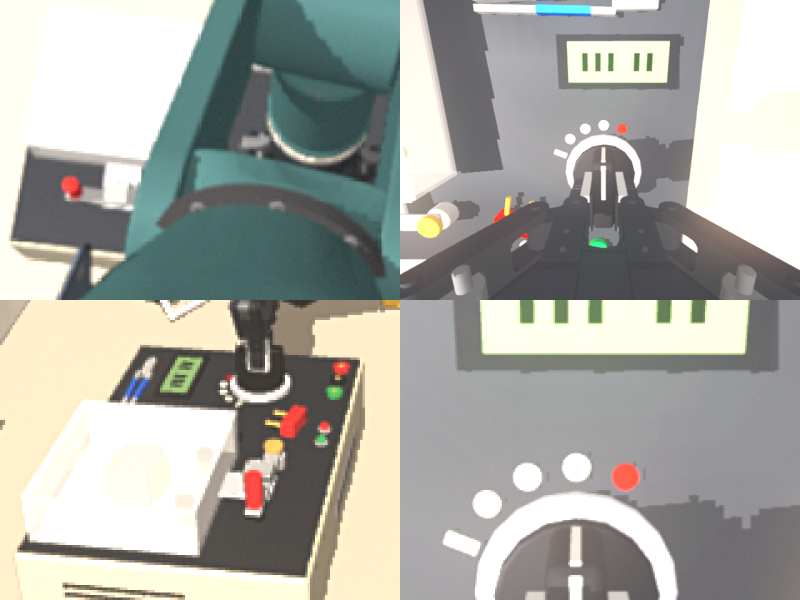

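The pointer line is on the third white dot, and the latch lies in the catch with its red knob at top-view pixel (232,214). One numeric check of the latch angle, then hand in.

```bash
python3 -c "
from fit import *
im=np.load('pics/t4.npz')['image'][195:235,215:250].astype(int)
m=(im[...,0]>110)&(im[...,1]<60); v,u=np.nonzero(m); print(u.mean()+215,v.mean()+195,m.sum())
for a in (0,.05,.1): print(a,proj(K,T,W(q,[-.065-.085*np.sin(a),.03+.085*np.cos(a),.131])[0]))
print(env.get_state()['finger_force'])"
```

```text
230.97674418604652 212.86046511627907 43
0 [231.73036263 213.00795112]
0.05 [231.44336951 214.97434948]
0.1 [231.25758807 216.9518865 ]
79.76631045341492
```

```bash
python3 -c "
from h import *
print(env.finish_job())"
```

```text
the job is handed in; nothing more can be done
None
```

I swung the latch closed into its catch, then turned the selector to the third stop, where the fingers still hold it with about 80 N; the job is handed in, but the hand-in call gave no verdict.

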